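Set out the wardrobe shelf: divider, pot stand, pot and polish tins

ROBOT

A 7-joint arm with a two-finger parallel gripper is mounted at the origin on the work surface. World frame = base frame: x ahead of the robot, y to its left, z up, the work surface at z = 0. Lengths are in mm, angles in degrees, forces in N, time in s.
With the tool pointing down it reaches from about 400 to 875 mm from the base axis. Payload 6.5 kg.
Tool frame: the origin (TCP) lies midway between the tips of the shut fingers; the grasp point (between the pads) lies 19 mm behind it; z points along the fingers, y is the line along which they close (so a half turn about z gives the same grasp; the last joint's range is limited). The gripper opens to 88 mm and grips with 3 to 60 N. Pads are 18 mm wide; open, the fingers measure 123 mm over their backs; the gripper's body (75 mm by 187 mm) begins 45 mm behind the grasp point.
Start: joints at [71.78, 30.733, -0.252, 88.115, 0.149, 61.152, -4.079], TCP at [161.942, -629.496, 238.716] pointing down, gripper open.
Joint ranges: [-154.64, 154.64], [-21.42, 123.67], [-72.66, 72.17], [13.99, 137.28], [-74.86, 254.86], [10.95, 109.41], [-158.01, 158.01]. Speed limits (degrees/s): [136.94, 136.94, 180, 180, 180, 180, 180].

INTERFACE

Orientations are given as [roll, pitch, yaw] about the fixed x, y, z axes, in that order (R = Rz(yaw) Ry(pitch) Rx(roll)).
In Python, from cell import ctrl gives the robot as it stands. The module is installed in compiled form; this text tells all that it offers.
- The arm moves only by the tool arm_command, never from a script. Its argument "increments" is a list of rows, each a list of 3 entries, a list of its own where there are three numbers: the turn, a rotation vector about the tool's x, y, z normalised to -1 to 1, where 1 is 0.12 rad, then the shift along the tool's x, y, z normalised to -1 to 1, where 1 is 25 mm, then the opening in per cent of the stroke, from 0 (shut) to 100 (fully open). A call has 1 to 10 rows; each row shifts and turns the commanded pose from where the row before left it, along the tool's axes as they then stand; what a row does not reach is not made up. A row lasts 1/8 s, in which the tool goes at most 62.5 mm and 10.7 degrees, less where a joint would pass 70% of its speed; a pose out of reach is approached as far as the arm can. A call with a number of a shift or a turn outside -1 to 1 is refused whole. A call with a gripper value outside its range is refused whole. The fingers move at their own pace and stop on an object; "squeeze" is the grip in N (left out, the last holds). Time passes only in rows, so rows that do not move let the fingers close. It gives the time, the measured TCP pose, the force, the opening and the grip force at its end, in the units of the state.
- ctrl.get_obs(): the state, without advancing time (a new reading comes with each control period).
- ctrl.grab_frame(name): name is "scene" or "top"; returns a dict with "pixels" (420x560x3 uint8, red, green, blue), "K" (3x3 intrinsics, pixels), "D" ([k1, k2, p1, p2, k3] as OpenCV has them; the pictures are not rectified), "T" (4x4, takes a point from camera to world coordinates). Camera axes: x right, y up, looking along -z (the intrinsics and any distortion apply to the point x, -y, -z); pixel columns grow to the right and rows downward; lengths in mm; the calibration is good to about 2 mm. A picture is of the moment at which its call begins. There is no depth.
- ctrl.sign_off(): hands the job in; it is judged then, once.
The state is a dict: "time_s": time; "joint_pos": joint angles; "qvel": joint speeds; "effort": joint torques, N m; "eef_pos": TCP position; "orientation": TCP orientation; "ft_force": force on the tool from outside, world axes, zero at the start; "moment": the same for the moment, N m; "finger_gap": finger opening in mm; "grip_force": force on a finger pad.
Only numpy, scipy, OpenCV 4.12 (cv2) and the standard library are available. Lean on these libraries where they do the work, as an engineer would, in place of code of your own. Each camera call takes 0.05 s, during which the arm holds its last target. There are 200 camera calls.

TASK

Set out the wardrobe shelf: slide the yellow finned divider down into the grey belt rack, centred, so that its four fins stand on the base in the rack's four gaps; lay the cork stand on the grey runner midway between the rack and the drawer chest, and put the green pot upright on the middle of it. Put the blue tin flat on the runner just to the left of the cork stand (left as seen from the robot), in line with it along the runner and with a gap of about 3 cm, and the red tin flat on the middle of the chest's top. Leave the upside-down glass standing where it is.

Things in the scene. Friction and masses are not known exactly. Their poses are not given: they have to be found in the camera images.
- runner: Dark grey runner strip, 140 mm (its x) by 660 mm (its y), 2 mm thick, fixed on the shelf; its y axis runs along its length and points to the robot's left (within 5 degrees of world y). Origin: centre of its underside. The fin rack stands near one end, the drawer chest near the other, either way round; the middle is bare.
- rack: Grey belt rack, fixed on the runner, yaw within 12 degrees: base 100 (x) by 125 (y) by 8 mm; five upright fins 90 mm long (x), 5 mm thick, 28 mm apart along y, tops 38 mm above the underside; four gaps 23 mm wide, centred at y = -42, -14, 14, 42 mm. Origin: centre of its underside.
- chest: Small white plastic chest with one blue drawer front, fixed on the runner, yaw within 12 degrees: 120 mm (x, depth) by 150 mm (y, width) by 75 mm high, flat top. Origin: centre of its underside. The drawer's knob (about 40 mm above the shelf) sticks out about 40 mm from the front face (-x, towards the robot).
- comb_mid (a point): Yellow finned divider, 70 g, loose, standing on its fins. Point: its centre, 34 mm above its underside; z up. Grip bar on top 14 mm thick (x), 89 mm long (y), from 38 to 68 mm above the underside; below it four fins 50 mm long (x), 5 mm thick, 39 mm high, at y = -42, -14, 14, 42 mm. Same either way round. Its fins fit the rack's gaps with 9 mm free each side.
- cork_mid (a point): Round cork pot stand, a plain brown disc 64 mm in diameter, 18 mm thick, loose, about 30 g, lying flat in the front row. Point: its centre, 9 mm above its underside.
- pot_mid (a point): Green ceramic pot, empty, open at the top, 60 mm in diameter (54 mm at the foot), 60 mm high, wall 4 mm, loose, about 160 g, in the front row. Point: its centre, 30 mm above its underside.
- tin_blue_mid (a point): Round shoe-polish tin with blue lid, 57 mm in diameter, 29 mm high, loose, about 90 g, in the front row. Point: its centre, 14 mm above its underside.
- tin_red_mid (a point): Round shoe-polish tin with red lid, 57 mm in diameter, 29 mm high, loose, about 90 g, in the front row. Point: its centre, 14 mm above its underside.
- tumbler_mid (a point): Clear glass tumbler turned upside down (a bystander), 62 mm in diameter at the shelf, 50 mm at the top, 85 mm high, loose, at any place in the front row. Point: its centre, halfway up.
Things that resemble listed ones, but are neither listed nor needed, are in the scene too. Several things look just like the part that bears tin_blue_mid: the one meant starts farthest from the robot's base.

How it is judged:
By the outcome, as a careful person would: the job done as asked, in the order asked, and still so for the second after the job is handed in, with the robot touching nothing.
It also fails if it takes over 128 s, if anything falls off the work surface, if the arm or the gripper's body presses on something with over 40 N, if the wrist force passes 120 N, or if a joint passes its speed limit or range.

## Working session

There is one attempt and no reset: what is moved stays moved. The work goes in short steps, Python scripts to look and compute and a tool call to move; the robot and the scene stay as the last step left them, time stands still between calls to the robot, and variables do not carry over. Pictures are saved under pics/ and viewed, at most 14 in all, crops included, and the job is handed in when it is done.

Besides the shell and the picture viewer there is one more tool, called after "Request:" by a JSON object that holds its "api" and its "payload". arm_command: Moves the arm, as the interface text tells. Its arguments: {"type":"object","properties":{"increments":{"type":"array","items":{"type":"array"}},"squeeze":{"type":"number"}},"required":["increments"]}

```bash
mkdir -p pics
cat > h.py <<'E'
import numpy as np, cv2
from cell import ctrl
def grab(n,save=None):
    f=ctrl.grab_frame(n)
    if save: cv2.imwrite('pics/'+save,cv2.cvtColor(f['pixels'],cv2.COLOR_RGB2BGR))
    return f
def ray(f,uv):
    p=cv2.undistortPoints(np.array([[uv]],float),np.array(f['K'],float),np.array(f['D'],float))[0,0]
    T=np.array(f['T']); d=T[:3,:3]@np.array([p[0],-p[1],-1.]); return T[:3,3],d
def plane(f,uv,z):
    o,d=ray(f,uv); return np.round(o+d*(z-o[2])/d[2],1)
def proj(f,P):
    T=np.array(f['T']);c=T[:3,:3].T@(np.array(P,float)-T[:3,3]);c=c*[1,-1,-1]
    return cv2.projectPoints(c.reshape(1,3),np.zeros(3),np.zeros(3),np.array(f['K'],float),np.array(f['D'],float))[0].ravel().round(1)
E
python3 - <<'E'
from h import *
for n in('scene','top'):
    f=grab(n,n+'0.png'); print(n,np.array(f['T']).round(2).tolist(),np.array(f['K']).tolist(),f['D'])
o=ctrl.get_obs();print(o)
E
```

```text
scene [[0.86, -0.32, 0.4, 777.93], [0.51, 0.54, -0.66, -563.75], [-0.0, 0.77, 0.63, 573.42], [0.0, 0.0, 0.0, 1.0]] [[396.89318059341065, 0.0, 282.1186408645387], [0.0, 396.89318059341065, 218.4701867612615], [0.0, 0.0, 1.0]] [-0.0422961  0.         0.         0.         0.       ]
top [[0.0, 0.98, -0.21, 257.36], [-1.0, 0.0, -0.0, -1.77], [-0.0, 0.21, 0.98, 923.96], [0.0, 0.0, 0.0, 1.0]] [[391.4980580468601, 0.0, 281.3485839833512], [0.0, 391.4980580468601, 214.6714695133195], [0.0, 0.0, 1.0]] [-0.00715436  0.          0.          0.          0.        ]
{'time_s': 0.1, 'joint_pos': array([71.77968146, 30.77398632, -0.25132921, 88.16394497,  0.14827805,
       61.15293762, -4.07683211]), 'qvel': array([ 0.00108656, -0.14018716, -0.03170494, -0.12356259, -0.02589129,
        0.01224387, -0.13125442]), 'effort': array([ 3.15375131e-03, -5.72080278e+01,  9.94174518e-01, -2.52229857e+01,
       -5.61954640e-02,  1.33937836e-02,  6.04831666e-05]), 'eef_pos': array([ 161.77063532, -628.97623632,  237.92523332]), 'orientation': array([-1.79909766e+02,  7.60645551e-03,  1.44311775e+01]), 'ft_force': array([ 0.64834323, -0.58828445, -0.58377608]), 'moment': array([-0.01037095, -0.02490577, -0.03711277]), 'grip_force': 0.0, 'finger_gap': 87.9325082761145}
```

View pics/scene0.png

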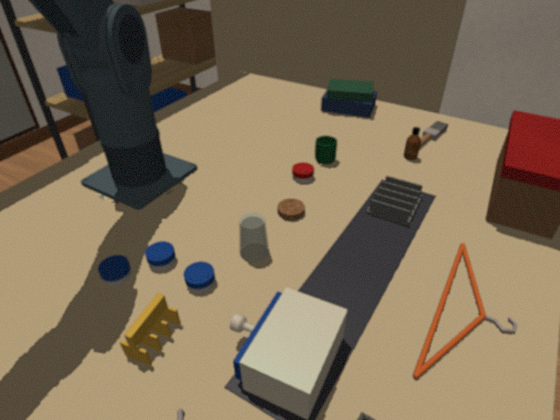

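View pics/top0.png

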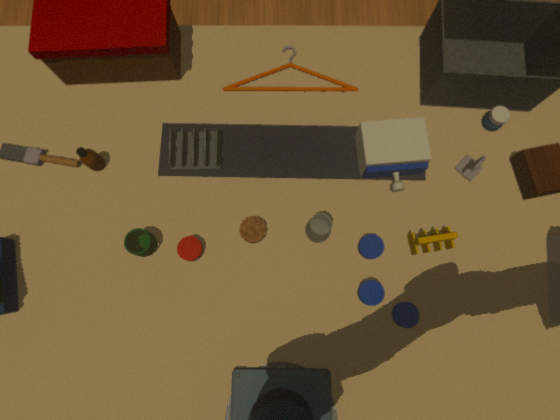

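The top picture shows the rack at (195,149), chest at (393,147), cork at (253,229), pot at (140,242), red tin at (190,248), glass at (320,226) and divider at (435,240). The blue tin candidates are (371,246), (371,292) and (405,315). (371,246) looks farthest from the base. I'll measure to check.

Run:
```python
from h import *
f=grab('top');s=grab('scene')
def masks(f):
    hsv=cv2.cvtColor(f['pixels'],cv2.COLOR_RGB2HSV)
    return hsv
def blobs(f,lo,hi,amin=60):
    m=cv2.inRange(masks(f),lo,hi); m=cv2.morphologyEx(m,cv2.MORPH_OPEN,np.ones((2,2)))
    cs=cv2.findContours(m,cv2.RETR_EXTERNAL,cv2.CHAIN_APPROX_NONE)[0]
    return [c for c in cs if cv2.contourArea(c)>amin]
def rep(name,lo,hi,z,amin=60):
    for n,g in(('top',f),('scene',s)):
        for c in blobs(g,lo,hi,amin):
            (u,v),(a,b),an=cv2.fitEllipse(c); P=plane(g,(u,v),z)
            x,y,w,h=cv2.boundingRect(c)
            print(name,n,(round(u),round(v)),'wh',w,h,'area',cv2.contourArea(c),'P',P,'r',round(np.hypot(P[0],P[1])))
rep('blue',(105,120,60),(125,255,255),29)
rep('red',(0,200,100),(5,255,255),29)
rep('green',(55,80,20),(85,255,255),60)
rep('yellow',(20,190,90),(32,255,255),68)
hsv=masks(f)
for p in((253,229),(300,150),(230,200),(195,149),(212,149),(400,130),(320,226)): print(p,hsv[p[1],p[0]])
hs=masks(s)
for p in((291,210),(340,230),(260,160)): print(p,hs[p[1],p[0]])
# enlarge crops
def crop(g,x0,y0,w,h,k): return cv2.resize(cv2.cvtColor(g['pixels'][y0:y0+h,x0:x0+w],cv2.COLOR_RGB2BGR),None,fx=k,fy=k,interpolation=cv2.INTER_CUBIC)
cv2.imwrite('pics/c1.png',np.vstack([crop(f,340,205,160,130,4)]))
a=crop(f,155,118,80,66,5);b=crop(f,350,110,90,84,5)
cv2.imwrite('pics/c2.png',np.hstack([cv2.copyMakeBorder(a,0,420-a.shape[0],0,0,0),b[:420,:400]]))
```

```text
blue top (372, 293) wh 23 24 area 404.0 P [ 272.3 -201.8   29. ] r 339
blue top (384, 169) wh 41 7 area 112.5 P [ 565.2 -244.4   29. ] r 616
blue scene (252, 338) wh 46 72 area 232.0 P [ 547.3 -275.6   29. ] r 613
blue scene (199, 275) wh 28 22 area 479.0 P [ 386.9 -211.4   29. ] r 441
blue scene (160, 253) wh 28 21 area 402.5 P [ 282.9 -206.6   29. ] r 350
red top (190, 245) wh 13 12 area 65.5 P [380.1 213.3  29. ] r 436
red top (95, 24) wh 137 53 area 6383.0 P [962.5 494.2  29. ] r 1082
red scene (304, 170) wh 19 10 area 93.0 P [381.4 204.9  29. ] r 433
green scene (326, 150) wh 19 26 area 394.0 P [410.5 273.4  60. ] r 493
green scene (351, 91) wh 46 21 area 722.5 P [303.5 684.3  60. ] r 749
yellow top (439, 240) wh 39 22 area 284.0 P [ 387.1 -345.3   68. ] r 519
(253, 229) [ 14 156 100]
(300, 150) [12 49 52]
(230, 200) [ 20 116 139]
(195, 149) [17 93 44]
(212, 149) [21 64 80]
(400, 130) [ 23  76 147]
(320, 226) [ 21  70 102]
(291, 210) [ 13 138 126]
(340, 230) [ 18  86 180]
(260, 160) [ 20  85 178]
```

View pics/c1.png

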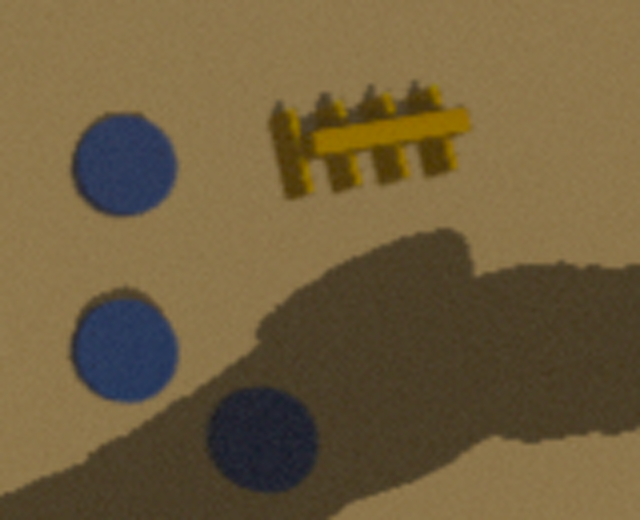

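View pics/c2.png

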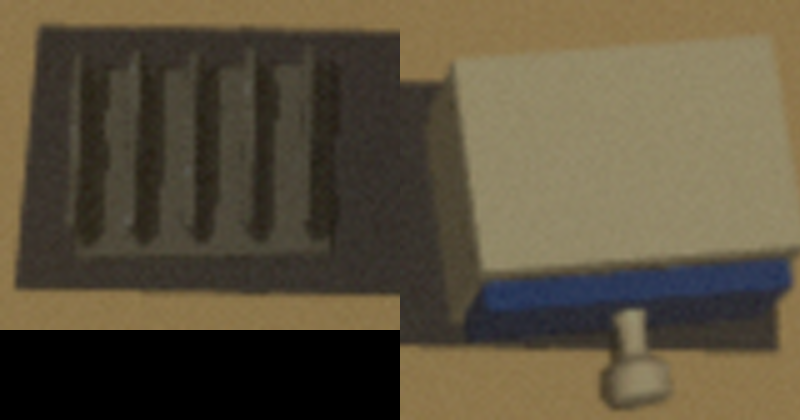

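Crop 1 shows the three identical blue tins. In full-picture pixels they are (371,246) at base distance 441 mm, (372,293) at 339 mm, and (405,315), which lies nearer still in the arm's shadow. The one meant is **(371,246), farthest from the base**. Crop 2 shows the rack's fin tops as thin lines and the chest top's corners. The next script finishes the measuring.

Run:
```python
from h import *
f=grab('top');s=grab('scene')
def blob(g,lo,hi,roi,name,z):
    x0,y0,x1,y1=roi;m=cv2.inRange(cv2.cvtColor(g['pixels'],cv2.COLOR_RGB2HSV),lo,hi)
    k=np.zeros_like(m);k[y0:y1,x0:x1]=m[y0:y1,x0:x1];k=cv2.morphologyEx(k,cv2.MORPH_CLOSE,np.ones((3,3)))
    c=max(cv2.findContours(k,cv2.RETR_EXTERNAL,cv2.CHAIN_APPROX_NONE)[0],key=cv2.contourArea)
    (u,v),(a,b),_=cv2.fitEllipse(c);print(name,(round(u,1),round(v,1)),'ax',round(a),round(b),plane(g,(u,v),z));return c
blob(f,(8,135,40),(17,255,255),(235,210,272,248),'cork top',16)
blob(s,(6,120,40),(16,255,255),(270,195,315,222),'cork sc',12)
blob(f,(105,100,40),(125,255,255),(350,230,395,262),'blue top',27)
blob(s,(105,100,40),(125,255,255),(182,255,220,295),'blue sc',22)
blob(f,(0,180,50),(8,255,255),(170,230,210,268),'red top',27)
blob(f,(170,150,50),(180,255,255),(170,230,210,268),'red2 top',27)
blob(s,(0,180,50),(8,255,255),(285,155,320,185),'red sc',25)
c=blob(f,(45,70,10),(95,255,255),(115,220,165,262),'pot top',50);print(cv2.boundingRect(c))
c=blob(s,(45,70,10),(95,255,255),(305,130,345,170),'pot sc',30);print(cv2.boundingRect(c))
A=lambda X,Y:(155+X/5,118+Y/5)
B=lambda X,Y:(350+(X-400)/5,110+Y/5)
C=lambda X,Y:(340+X/4,205+Y/4)
print('bar ends',plane(f,C(313,145),68),plane(f,C(468,121),68))
for p in((78,55),(135,50),(193,50),(250,47),(310,45)): print('finback',plane(f,A(*p),40))
for p in((71,228),(130,230),(192,235),(250,238),(312,238)): print('finfront',plane(f,A(*p),40))
print('rack base front',plane(f,A(80,258),10),plane(f,A(328,250),10))
for p in((455,62),(772,38),(803,248),(480,272)): print('chest',plane(f,B(*p),77))
for q in(A(40,27),A(17,288),B(778,350)): print('runner',plane(f,q,2))
print('glass top',plane(f,(320,229),85))
g=lambda x0,y0,w,h,k: cv2.resize(cv2.cvtColor(s['pixels'][y0:y0+h,x0:x0+w],cv2.COLOR_RGB2BGR),None,fx=k,fy=k,interpolation=cv2.INTER_CUBIC)
a=g(355,165,90,75,4);b=g(105,285,90,75,4);cc=g(225,120,120,140,3);d=g(225,280,130,140,3)
cv2.imwrite('pics/c3.png',np.vstack([np.hstack([a,b]),np.hstack([cc,d[:,:360]])])[:600])
```

```text
cork top (252.7, 228.9) ax 26 26 [420.2  69.9  16. ]
cork sc (290.6, 209.0) ax 20 26 [423.2  65.4  12. ]
blue top (371.0, 246.0) ax 22 23 [ 379.5 -204.5   27. ]
blue sc (198.8, 274.9) ax 25 29 [ 381.5 -208.2   22. ]
red top (189.2, 248.0) ax 23 24 [372.9 214.4  27. ]Traceback (most recent call last):
  File "<stdin>", line 13, in <module>
  File "<stdin>", line 6, in blob
ValueError: max() iterable argument is empty
```

Run:
```python
from h import *
f=grab('top');s=grab('scene')
def blob(g,lo,hi,roi,name,z):
    x0,y0,x1,y1=roi;m=cv2.inRange(cv2.cvtColor(g['pixels'],cv2.COLOR_RGB2HSV),lo,hi)
    k=np.zeros_like(m);k[y0:y1,x0:x1]=m[y0:y1,x0:x1];k=cv2.morphologyEx(k,cv2.MORPH_CLOSE,np.ones((3,3)))
    c=max(cv2.findContours(k,cv2.RETR_EXTERNAL,cv2.CHAIN_APPROX_NONE)[0],key=cv2.contourArea)
    (u,v),(a,b),_=cv2.fitEllipse(c);print(name,(round(u,1),round(v,1)),'ax',round(a),round(b),plane(g,(u,v),z));return c
blob(s,(0,180,50),(8,255,255),(285,155,320,185),'red sc',25)
c=blob(f,(35,50,5),(100,255,255),(115,220,165,262),'pot top',50);print(cv2.boundingRect(c))
c=blob(s,(45,70,10),(95,255,255),(305,130,345,170),'pot sc',30);print(cv2.boundingRect(c))
A=lambda X,Y:(155+X/5,118+Y/5)
B=lambda X,Y:(350+(X-400)/5,110+Y/5)
C=lambda X,Y:(340+X/4,205+Y/4)
print('bar ends',plane(f,C(313,145),68),plane(f,C(468,121),68))
for p in((78,55),(135,50),(193,50),(250,47),(310,45)): print('finback',plane(f,A(*p),40))
for p in((71,228),(130,230),(192,235),(250,238),(312,238)): print('finfront',plane(f,A(*p),40))
print('rack base front',plane(f,A(80,258),10),plane(f,A(328,250),10))
for p in((455,62),(772,38),(803,248),(480,272)): print('chest',plane(f,B(*p),77))
for q in(A(40,27),A(17,288),B(778,350)): print('runner',plane(f,q,2))
print('glass top',plane(f,(320,229),85))
g=lambda x0,y0,w,h,k: cv2.resize(cv2.cvtColor(s['pixels'][y0:y0+h,x0:x0+w],cv2.COLOR_RGB2BGR),None,fx=k,fy=k,interpolation=cv2.INTER_CUBIC)
a=g(355,165,90,70,4);b=g(105,285,90,70,4);cc=g(225,120,120,106,3);d=g(225,280,120,106,3)
cv2.imwrite('pics/c3.png',np.vstack([np.hstack([a,b]),np.hstack([cc,d])])[:600])
```

```text
red sc (302.7, 170.1) ax 14 20 [377.2 207.9  25. ]
pot top (137.1, 241.3) ax 25 26 [384.5 327.4  50. ]
(124, 229, 27, 27)
pot sc (325.4, 149.5) ax 20 29 [384.3 325.4  30. ]
(316, 137, 20, 27)
bar ends [ 384.8 -299.8   68. ] [ 398.5 -386.5   68. ]
finback [661.7 272.7  40. ]
finback [664.3 245.   40. ]
finback [664.4 216.8  40. ]
finback [666.  189.1  40. ]
finback [667.2 159.9  40. ]
finfront [573.  270.2  40. ]
finfront [572.1 241.9  40. ]
finfront [569.7 212.2  40. ]
finfront [568.3 184.5  40. ]
finfront [568.4 155.   40. ]
rack base front [568.3 273.9  10. ] [572.8 152.2  10. ]
chest [ 662.7 -182.6   77. ]
chest [ 675.4 -331.5   77. ]
chest [ 571.6 -338.    77. ]
chest [ 559.5 -190.    77. ]
runner [694.3 304.8   2. ]
runner [555.3 306.5   2. ]
runner [ 546.5 -351.4    2. ]
glass top [408.3 -82.1  85. ]
```

View pics/c3.png

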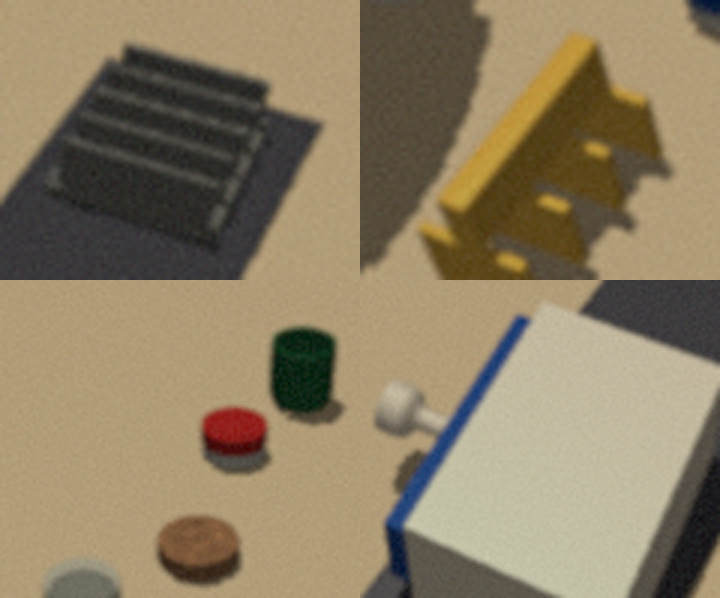

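Crop 3 shows in the scene view the rack (upper left) and the divider on its fins (upper right). It also shows the pot, red tin and cork upright or flat, and the chest with its knob.

Sizes check out: bar 88 mm, fin pitch 28 mm, chest width 149 mm.

| Thing | Position (mm) | Yaw (deg) |
|---|---|---|
| Divider | (391.6, -343.2) | 9 |
| Rack | (619, 215) | 2.4 |
| Chest | about (611, -262) | 4.6 |
| Cork goal | (619, -20) | – |

I'll start moving.

Request:
{"api": "arm_command", "payload": {"increments": [[[0,0,-1],[0,0,0],100],[[0,0,-1],[0,0,0],100],[[0,0,-1],[0,0,0],100],[[0,0,-1],[0,0,0],100],[[0,0,-1],[0,0,0],100],[[0,0,-1],[0,0,0],100],[[0,0,-1],[0,0,0],100],[[0,0,-1],[0,0,0],100],[[0,0,-1],[0,0,0],100],[[0,0,-1],[0,0,0],100]], "squeeze": 20}}

```text
time_s: 1.65
eef_pos: [161.8, -629.5, 238.7]
orientation: [-180.0, 0.0, 83.4]
ft_force: [0.7, -0.7, 0.4]
finger_gap: 88.3
grip_force: 0.0
```

Request:
{"api": "arm_command", "payload": {"increments": [[[0,0,-1],[0,0,0],100],[[0,0,-1],[0,0,0],100],[[0,0,-0.3],[0,0,0],100],[[0,0,0],[0.9,1,0],100],[[0,0,0],[0.9,1,0],100],[[0,0,0],[0.9,1,0],100],[[0,0,0],[0.9,1,0],100],[[0,0,0],[0.9,1,0],100],[[0,0,0],[0.9,1,0],100],[[0,0,0],[0.9,1,0],100]]}}

```text
time_s: 2.9
eef_pos: [310.8, -445.7, 238.9]
orientation: [180.0, 0.0, 98.9]
ft_force: [0.7, -0.1, 0.2]
finger_gap: 88.3
grip_force: 0.0
```

```bash
cat >> h.py <<'E'
def go(x,y,z,yaw):
    "what is left, in tool axes and units"
    o=ctrl.get_obs();p=o['eef_pos'];R,P,Y=o['orientation']
    dy=(yaw-Y+180)%360-180; a=np.radians(yaw); d=np.array([x,y,z])-p
    from scipy.spatial.transform import Rotation as Ro
    c=Ro.from_euler('xyz',[R,P,Y],degrees=True); t=Ro.from_euler('xyz',[180,0,yaw],degrees=True)
    print('t',round(o['time_s'],2),'p',p.round(1),'rpy',np.round([R,P,Y],1),'gap',round(o['finger_gap'],1),'grip',round(o['grip_force'],1),'F',o['ft_force'].round(1))
    print('turn',((c.inv()*t).as_rotvec()/0.12).round(2),'then shift',(t.inv().apply(d)/25).round(2))
E
python3 -c "
from h import *
go(391.6,-343.2,120,99)"
```

```text
t 2.9 p [ 310.8 -445.7  238.9] rpy [180.    0.   98.9] gap 88.3 grip 0.0 F [ 0.7 -0.1  0.2]
turn [ 0.    0.   -0.01] then shift [3.55 3.83 4.75]
```

Request:
{"api": "arm_command", "payload": {"increments": [[[0,0,0],[0.9,0.96,0.9],100],[[0,0,0],[0.9,0.96,0.9],100],[[0,0,0],[0.9,0.96,0.9],100],[[0,0,0],[0.85,0.95,0.9],100],[[0,0,0],[0,0,0],100],[[0,0,0],[0,0,0],100]]}}

```text
time_s: 3.65
eef_pos: [390.6, -344.8, 149.1]
orientation: [-180.0, 0.0, 98.9]
ft_force: [0.3, -0.6, 0.2]
finger_gap: 88.2
grip_force: 0.0
```

```bash
python3 -c "
from h import *
go(391.6,-343.2,43,99)"
```

```text
t 3.65 p [ 390.6 -344.8  149.1] rpy [-180.     0.    98.9] gap 88.2 grip 0.0 F [ 0.3 -0.6  0.2]
turn [-0.    0.01 -0.01] then shift [0.06 0.05 4.24]
```

Request:
{"api": "arm_command", "payload": {"increments": [[[0,0,0],[0.06,0.05,1],100],[[0,0,0],[0,0,1],100],[[0,0,0],[0,0,1],100],[[0,0,0],[0,0,0.8],100],[[0,0,0],[0,0,0.44],100],[[0,0,0],[0,0,0],100],[[0,0,0],[0,0,0],0],[[0,0,0],[0,0,0],0],[[0,0,0],[0,0,0],0],[[0,0,0],[0,0,0],0]], "squeeze": 20}}

```text
time_s: 4.9
eef_pos: [392.0, -342.3, 42.9]
orientation: [180.0, 0.0, 99.0]
ft_force: [0.1, 0.0, -0.1]
finger_gap: 50.9
grip_force: 0.0
```

Request:
{"api": "arm_command", "payload": {"increments": [[[0,0,0],[0,0,0],0],[[0,0,0],[0,0,0],0],[[0,0,0],[0,0,-0.6],0],[[0,0,0],[0,0,-1],0],[[0,0,0],[0,0,-1],0],[[0,0,0],[0,0,-1],0],[[0,0,0],[0,0,-1],0],[[0,0,0],[0,0,-0.8],0],[[0,0,0],[0,0,0],0]]}}

```text
time_s: 6.02
eef_pos: [392.7, -342.9, 179.7]
orientation: [179.9, 0.2, 99.0]
ft_force: [-0.1, -0.5, -0.5]
finger_gap: 0.4
grip_force: 0.0
```

```bash
python3 -c "
from h import *
go(619,215,178,92.4)"
```

```text
t 6.03 p [ 392.7 -342.9  179.7] rpy [179.9   0.2  99. ] gap 0.4 grip 0.0 F [-0.1 -0.5 -0.5]
turn [0.02 0.02 0.96] then shift [21.92  9.98  0.07]
```

The fingers close slowly and I lifted before they had gripped. I'll check whether the divider still stands.

Run:
```python
from h import *
f=grab('top');s=grab('scene')
g=lambda q,x0,y0,w,h,k: cv2.resize(cv2.cvtColor(q['pixels'][y0:y0+h,x0:x0+w],cv2.COLOR_RGB2BGR),None,fx=k,fy=k,interpolation=cv2.INTER_CUBIC)
cv2.imwrite('pics/c4.png',np.hstack([g(f,400,205,100,100,4),g(s,85,260,100,100,4)]))
```

```text
(no output)
```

View pics/c4.png

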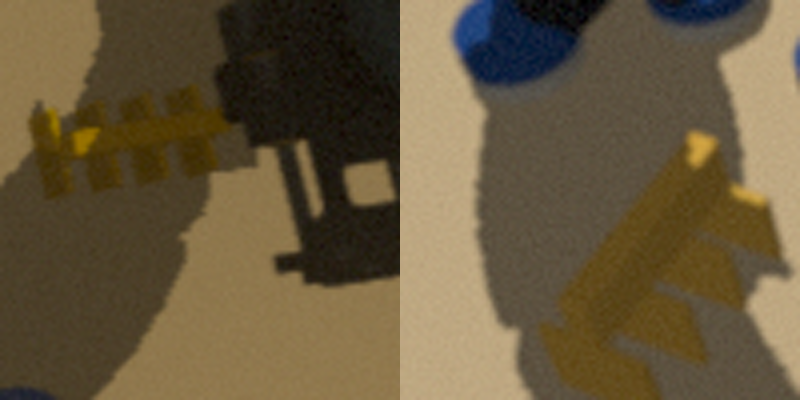

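The divider still stands where it was: the bar's left end is at (417.5,241), as before. I'll open, go down again and wait long enough for the grip.

Request:
{"api": "arm_command", "payload": {"increments": [[[0,0,0],[0,0,0],80],[[0,0,0],[0,0,0],80],[[0,0,0],[0,0,0],80],[[0,0,0],[0,0,0],80],[[0,0,0],[0,0,0],80],[[0,0,0],[0,0,1],80],[[0,0,0],[0,0,1],80],[[0,0,0],[0,0,0],80]]}}

```text
time_s: 7.12
eef_pos: [390.8, -341.4, 126.4]
orientation: [-179.9, -0.2, 99.0]
ft_force: [-0.7, 0.2, 0.3]
finger_gap: 70.8
grip_force: 0.0
```

```bash
python3 -c "
from h import *
go(391.6,-343.2,43,99)"
```

```text
t 7.12 p [ 390.8 -341.4  126.4] rpy [-179.9   -0.2   99. ] gap 70.8 grip 0.0 F [-0.7  0.2  0.3]
turn [-0.02 -0.02  0.  ] then shift [-0.08  0.02  3.34]
```

Request:
{"api": "arm_command", "payload": {"increments": [[[0,0,0],[-0.05,0,1],50],[[0,0,0],[0,0,1],50],[[0,0,0],[0,0,0.9],50],[[0,0,0],[0,0,0.4],50],[[0,0,0],[0,0,0],0],[[0,0,0],[0,0,0],0],[[0,0,0],[0,0,0],0],[[0,0,0],[0,0,0],0],[[0,0,0],[0,0,0],0],[[0,0,0],[0,0,0],0]], "squeeze": 20}}

```text
time_s: 8.38
eef_pos: [392.5, -343.8, 45.7]
orientation: [180.0, 0.0, 99.0]
ft_force: [0.1, 0.2, 6.2]
finger_gap: 14.2
grip_force: 20.0
```

Request:
{"api": "arm_command", "payload": {"increments": [[[0,0,0],[0,0,-0.4],0],[[0,0,0],[0,0,-0.8],0],[[0,0,0],[0,0,-1],0],[[0,0,0],[0,0,-1],0],[[0,0,0],[0,0,-1],0],[[0,0,0],[0,0,-1],0],[[0,0,0],[0,0,0],0]]}}

```text
time_s: 9.25
eef_pos: [392.8, -344.2, 176.9]
orientation: [179.9, 0.2, 99.0]
ft_force: [0.4, -0.9, -0.6]
finger_gap: 13.5
grip_force: 20.0
```

```bash
python3 -c "
from h import *
go(619,215,178,92.4)"
```

```text
t 9.25 p [ 392.8 -344.2  176.9] rpy [179.9   0.2  99. ] gap 13.5 grip 20.0 F [ 0.4 -0.9 -0.6]
turn [0.02 0.02 0.96] then shift [21.97  9.98 -0.04]
```

Request:
{"api": "arm_command", "payload": {"increments": [[[0,0,0.96],[0,0,0],0],[[0,0,0],[0.6,0.45,0],0],[[0,0,0],[1,0.45,0],0],[[0,0,0],[1,0.45,0],0],[[0,0,0],[1,0.45,0],0],[[0,0,0],[1,0.45,0],0],[[0,0,0],[1,0.45,0],0],[[0,0,0],[1,0.45,0],0],[[0,0,0],[1,0.45,0],0],[[0,0,0],[1,0.45,0],0]]}}

```text
time_s: 10.5
eef_pos: [483.6, -123.5, 174.1]
orientation: [-179.9, -0.0, 92.4]
ft_force: [0.4, -0.2, 0.2]
finger_gap: 13.6
grip_force: 20.0
```

Request:
{"api": "arm_command", "payload": {"increments": [[[0,0,0],[1,0.45,0],0],[[0,0,0],[1,0.45,0],0],[[0,0,0],[1,0.45,0],0],[[0,0,0],[1,0.45,0],0],[[0,0,0],[1,0.45,0],0],[[0,0,0],[1,0.45,0],0],[[0,0,0],[1,0.45,0],0],[[0,0,0],[1,0.45,0],0],[[0,0,0],[1,0.45,0],0],[[0,0,0],[1,0.45,0],0]]}}

```text
time_s: 11.75
eef_pos: [585.5, 130.5, 173.7]
orientation: [-179.9, 0.0, 92.4]
ft_force: [-0.6, 0.3, -0.4]
finger_gap: 13.9
grip_force: 20.0
```

```bash
python3 -c "
from h import *
go(619,215,120,92.4)"
```

```text
t 11.75 p [585.5 130.5 173.7] rpy [-179.9    0.    92.4] gap 13.9 grip 20.0 F [-0.6  0.3 -0.4]
turn [-0.02  0.   -0.  ] then shift [3.32 1.48 2.15]
```

Request:
{"api": "arm_command", "payload": {"increments": [[[0,0,0],[0.95,0.4,0.3],0],[[0,0,0],[0.95,0.4,0.6],0],[[0,0,0],[0.9,0.4,0.8],0],[[0,0,0],[0.5,0.25,0.8],0],[[0,0,0],[0,0,0.6],0],[[0,0,0],[0,0,0],0],[[0,0,0],[0,0,0],0]]}}

```text
time_s: 12.62
eef_pos: [619.2, 213.1, 98.1]
orientation: [180.0, 0.0, 92.3]
ft_force: [0.6, 0.6, -1.0]
finger_gap: 13.7
grip_force: 20.0
```

Run:
```python
from h import *
go(619,215,53,92.4)
f=grab('top');s=grab('scene')
g=lambda q,x0,y0,w,h,k: cv2.resize(cv2.cvtColor(q['pixels'][y0:y0+h,x0:x0+w],cv2.COLOR_RGB2BGR),None,fx=k,fy=k,interpolation=cv2.INTER_CUBIC)
cv2.imwrite('pics/c5.png',np.hstack([g(f,150,100,80,100,5),g(s,360,140,80,100,5)]))
```

```text
t 12.62 p [619.2 213.1  98.1] rpy [180.    0.   92.3] gap 13.7 grip 20.0 F [ 0.6  0.6 -1. ]
turn [ 0.    0.   -0.01] then shift [ 0.08 -0.    1.8 ]
```

View pics/c5.png

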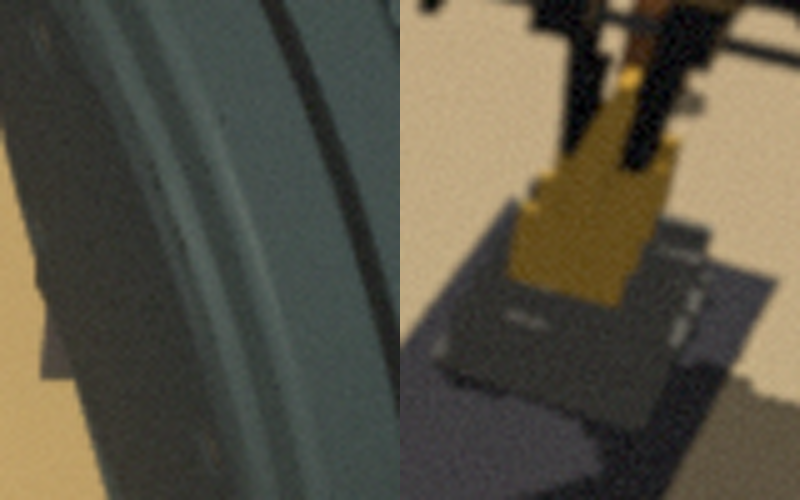

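The scene half shows the divider level above the rack, with the near fin's lower edge from (381.6,195) to (404.4,201) in full-picture pixels. The top view is blocked by the arm. I'll compare the divider with the rack in the scene view alone.

Run:
```python
from h import *
s=grab('scene')
for z in(52.5,55): print('comb fin lower edge',z,plane(s,(360+108/5,140+275/5),z),plane(s,(360+222/5,140+305/5),z))
print('rack near fin top',plane(s,(355+68/4,165+142/4),40),plane(s,(355+222/4,165+187/4),40))
a=np.radians(2.4)
R=lambda c,l:np.array([c[0]+l[0]*np.cos(a)-l[1]*np.sin(a),c[1]+l[0]*np.sin(a)+l[1]*np.cos(a),l[2]])
c=(619,215)
for l in((-45,-58.5,40),(45,-58.5,40),(-50,-62.5,10),(50,-62.5,10),(45,-56,40),(45,-28,40),(45,0,40),(45,28,40),(45,56,40)):
    q=proj(s,R(c,l)); print(l,'px',q,'c3',((q-[355,165])*4).round(),'c5',((q-[360,140])*5+[400,0]).round())
for l in((-25,-44.5,53),(25,-44.5,53)):
    q=proj(s,R((619,213),l)); print('comb',l,'c5',((q-[360,140])*5+[400,0]).round())
```

```text
comb fin lower edge 52.5 [599.  167.9  52.5] [650.1 172.   52.5]
comb fin lower edge 55 [599.8 164.4  55. ] [650.7 168.5  55. ]
rack near fin top [583.3 154.1  40. ] [670.4 158.1  40. ]
(-45, -58.5, 40) px [369.2 199.5] c3 [ 57. 138.] c5 [446. 298.]
(45, -58.5, 40) px [408.7 211.1] c3 [215. 184.] c5 [644. 356.]
(-50, -62.5, 10) px [364.9 210.2] c3 [ 40. 181.] c5 [424. 351.]
(50, -62.5, 10) px [407.8 223.4] c3 [211. 234.] c5 [639. 417.]
(45, -56, 40) px [409.  210.5] c3 [216. 182.] c5 [645. 352.]
(45, -28, 40) px [412.2 203.7] c3 [229. 155.] c5 [661. 318.]
(45, 0, 40) px [415.3 197.1] c3 [241. 128.] c5 [676. 286.]
(45, 28, 40) px [418.2 190.9] c3 [253. 104.] c5 [691. 255.]
(45, 56, 40) px [421.  184.9] c3 [264.  80.] c5 [705. 225.]
comb (-25, -44.5, 53) c5 [502. 272.]
comb (25, -44.5, 53) c5 [611. 304.]
```

Request:
{"api": "arm_command", "payload": {"increments": [[[0,0,0],[0.03,0.07,0],0],[[0,0,0],[0,0,0.4],0],[[0,0,0],[0,0,0.4],0],[[0,0,0],[0,0,0.4],0],[[0,0,0],[0,0,0.3],0],[[0,0,0],[0,0,0.12],0],[[0,0,0],[0,0,0],0]]}}

```text
time_s: 13.65
eef_pos: [620.6, 214.9, 57.0]
orientation: [-180.0, 0.0, 92.4]
ft_force: [-0.1, -0.8, -1.3]
finger_gap: 13.7
grip_force: 20.0
```

Request:
{"api": "arm_command", "payload": {"increments": [[[0,0,0],[0,0,0.06],0],[[0,0,0],[0,0,0.04],0],[[0,0,0],[0,0,0],0]]}}

```text
time_s: 14.02
eef_pos: [621.3, 215.0, 55.7]
orientation: [179.9, -0.0, 92.4]
ft_force: [-0.1, -0.1, 5.3]
finger_gap: 13.9
grip_force: 20.0
```

Contact at the expected height, so it stands on the base. Release and lift.

Request:
{"api": "arm_command", "payload": {"increments": [[[0,0,0],[0,0,0],50],[[0,0,0],[0,0,0],50],[[0,0,0],[0,0,0],50],[[0,0,0],[0,0,0],50],[[0,0,0],[0,0,-0.4],50],[[0,0,0],[0,0,-0.8],50],[[0,0,0],[0,0,-1],50],[[0,0,0],[0,0,-1],100],[[0,0,0],[0,0,-1],100]]}}

```text
time_s: 15.15
eef_pos: [621.0, 215.1, 162.3]
orientation: [179.9, -0.0, 92.4]
ft_force: [0.0, 1.1, 0.1]
finger_gap: 61.8
grip_force: 0.0
```

```bash
python3 -c "
from h import *
go(421,68.5,90,92.4)"
```

```text
t 15.15 p [621.  215.1 162.3] rpy [179.9  -0.   92.4] gap 61.8 grip 0.0 F [0.  1.1 0.1]
turn [ 0.01 -0.    0.  ] then shift [-5.52 -8.24  2.89]
```

Request:
{"api": "arm_command", "payload": {"increments": [[[0,0,0],[-0.6,-0.9,0],100],[[0,0,0],[-0.6,-0.9,0],100],[[0,0,0],[-0.6,-0.9,0.2],100],[[0,0,0],[-0.6,-0.9,0.4],100],[[0,0,0],[-0.6,-0.9,0.5],100],[[0,0,0],[-0.6,-0.9,0.5],100],[[0,0,0],[-0.6,-0.9,0.5],100],[[0,0,0],[-0.6,-0.9,0.5],100],[[0,0,0],[-0.6,-0.9,0.3],100],[[0,0,0],[0,0,0],100]]}}

```text
time_s: 16.4
eef_pos: [423.1, 70.4, 87.8]
orientation: [-180.0, 0.1, 92.3]
ft_force: [-0.2, 0.4, 0.1]
finger_gap: 88.4
grip_force: 0.0
```

Run:
```python
from h import *
go(421,68.5,2,92.4)
f=grab('top');s=grab('scene')
g=lambda q,x0,y0,w,h,k: cv2.resize(cv2.cvtColor(q['pixels'][y0:y0+h,x0:x0+w],cv2.COLOR_RGB2BGR),None,fx=k,fy=k,interpolation=cv2.INTER_CUBIC)
cv2.imwrite('pics/c6.png',np.hstack([g(f,155,110,80,100,5),g(s,360,140,80,100,5)]))
```

```text
t 16.4 p [423.1  70.4  87.8] rpy [-1.80e+02  1.00e-01  9.23e+01] gap 88.4 grip 0.0 F [-0.2  0.4  0.1]
turn [-0.    0.01 -0.01] then shift [-0.07 -0.09  3.43]
```

View pics/c6.png

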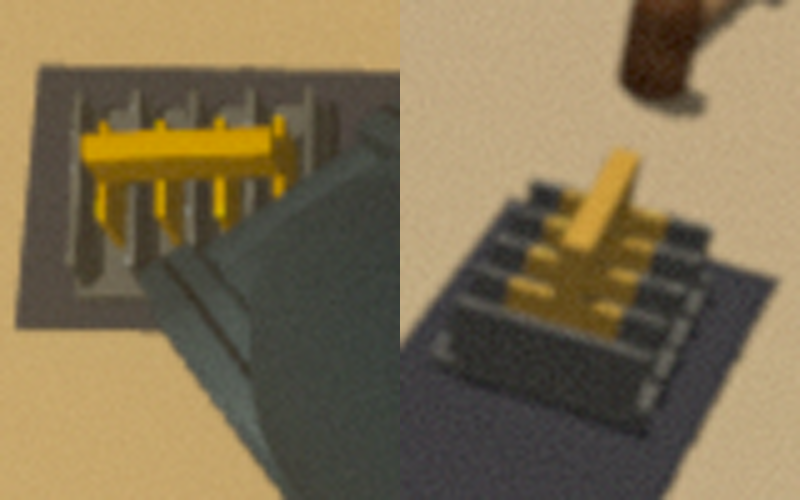

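The divider sits in the rack with one fin midway in each of the four gaps (top view fins at crop x≈103/160/220/280), the bar level and centred. Next is the cork.

Request:
{"api": "arm_command", "payload": {"increments": [[[0,0,0],[-0.07,-0.09,0.8],100],[[0,0,0],[0,0,0.9],100],[[0,0,0],[0,0,0.9],100],[[0,0,0],[0,0,0.6],100],[[0,0,0],[0,0,0.2],100],[[0,0,0],[0,0,0],0],[[0,0,0],[0,0,0],0],[[0,0,0],[0,0,0],0],[[0,0,0],[0,0,0],0],[[0,0,0],[0,0,0],0]], "squeeze": 12}}

```text
time_s: 17.75
eef_pos: [422.2, 69.7, 2.7]
orientation: [179.9, -0.0, 92.4]
ft_force: [-0.8, -0.4, 6.7]
finger_gap: 63.4
grip_force: 12.0
```

Request:
{"api": "arm_command", "payload": {"increments": [[[0,0,0],[0,0,-0.4],0],[[0,0,0],[0,0,-0.8],0],[[0,0,0],[0,0,-0.9],0],[[0,0,0],[0,0,-0.9],0],[[0,0,0],[0,0,0],0]]}}

```text
time_s: 18.38
eef_pos: [422.8, 69.6, 78.7]
orientation: [179.8, -0.0, 92.4]
ft_force: [-0.2, -0.2, -0.8]
finger_gap: 63.6
grip_force: 12.0
```

```bash
python3 -c "
from h import *
go(619,-20,30,92.4)"
```

```text
t 18.38 p [422.8  69.6  78.7] rpy [179.8  -0.   92.4] gap 63.6 grip 12.0 F [-0.2 -0.2 -0.8]
turn [ 0.03 -0.   -0.  ] then shift [-3.91  7.69  1.95]
```

Request:
{"api": "arm_command", "payload": {"increments": [[[0,0,0],[-0.2,0.9,0],0],[[0,0,0],[-0.2,1,0],0],[[0,0,0],[-0.5,1,0],0],[[0,0,0],[-0.6,1,0],0],[[0,0,0],[-0.6,1,0.3],0],[[0,0,0],[-0.6,1,0.4],0],[[0,0,0],[-0.6,1,0.4],0],[[0,0,0],[-0.6,0.8,0.5],0],[[0,0,0],[0,0,0.3],0],[[0,0,0],[0,0,0],0]]}}

```text
time_s: 19.62
eef_pos: [616.4, -19.0, 28.5]
orientation: [-179.8, -0.0, 92.4]
ft_force: [-0.2, -0.6, -1.2]
finger_gap: 63.6
grip_force: 12.0
```

```bash
python3 -c "
from h import *
go(619,-20,5,92.4)"
```

```text
t 19.62 p [616.4 -19.   28.5] rpy [-179.8   -0.    92.4] gap 63.6 grip 12.0 F [-0.2 -0.6 -1.2]
turn [-0.02 -0.    0.01] then shift [-0.05  0.1   0.94]
```

Request:
{"api": "arm_command", "payload": {"increments": [[[0,0,0],[-0.05,0.1,0.3],0],[[0,0,0],[0,0,0.35],0],[[0,0,0],[0,0,0.2],0],[[0,0,0],[0,0,0.09],0],[[0,0,0],[0,0,0],0]]}}

```text
time_s: 20.25
eef_pos: [620.7, -20.8, 6.1]
orientation: [-180.0, -0.0, 92.4]
ft_force: [0.3, -0.0, -0.2]
finger_gap: 63.3
grip_force: 12.0
```

Request:
{"api": "arm_command", "payload": {"increments": [[[0,0,0],[0,0,0.05],0],[[0,0,0],[0,0,0],0],[[0,0,0],[0,0,0],100],[[0,0,0],[0,0,0],100],[[0,0,0],[0,0,0],100],[[0,0,0],[0,0,-0.3],100],[[0,0,0],[0,0,-0.8],100],[[0,0,0],[0,0,-1],100],[[0,0,0],[0,0,-1],100],[[0,0,0],[0,0,-1],100]]}}

```text
time_s: 21.5
eef_pos: [621.1, -20.8, 109.9]
orientation: [179.9, 0.0, 92.4]
ft_force: [0.6, -0.5, 0.2]
finger_gap: 88.2
grip_force: 0.0
```

```bash
python3 -c "
from h import *
go(385,327,100,92.4)"
```

```text
t 21.5 p [621.1 -20.8 109.9] rpy [179.9   0.   92.4] gap 88.2 grip 0.0 F [ 0.6 -0.5  0.2]
turn [0.01 0.   0.  ] then shift [14.3  -8.85  0.4 ]
```

Request:
{"api": "arm_command", "payload": {"increments": [[[0,0,0],[0.6,-0.9,0],100],[[0,0,0],[0.9,-0.9,0],100],[[0,0,0],[0.95,-0.9,0],100],[[0,0,0],[0.95,-0.9,0],100],[[0,0,0],[0.95,-0.9,0],100],[[0,0,0],[0.95,-0.9,0],100],[[0,0,0],[0.95,-0.9,0],100],[[0,0,0],[0.95,-0.9,0],100],[[0,0,0],[0.95,-0.7,0],100],[[0,0,0],[0.95,-0.5,0],100]]}}

```text
time_s: 22.75
eef_pos: [401.1, 198.5, 108.8]
orientation: [179.9, -0.0, 92.4]
ft_force: [0.6, -0.0, -0.2]
finger_gap: 88.2
grip_force: 0.0
```

Request:
{"api": "arm_command", "payload": {"increments": [[[0,0,0],[0.95,-0.2,0],100],[[0,0,0],[0.95,0,0],100],[[0,0,0],[0.95,0,0],100],[[0,0,0],[0.95,0,0],100],[[0,0,0],[0.95,0,0],100],[[0,0,0],[0,0,0],100]]}}

```text
time_s: 23.5
eef_pos: [391.4, 318.1, 108.8]
orientation: [179.9, -0.1, 92.6]
ft_force: [0.2, -0.3, -0.4]
finger_gap: 88.1
grip_force: 0.0
```

Run:
```python
from h import *
go(385,327,25,92.4)
f=grab('top');s=grab('scene')
def blob(g,lo,hi,roi,name,z):
    x0,y0,x1,y1=roi;m=cv2.inRange(cv2.cvtColor(g['pixels'],cv2.COLOR_RGB2HSV),lo,hi)
    k=np.zeros_like(m);k[y0:y1,x0:x1]=m[y0:y1,x0:x1];k=cv2.morphologyEx(k,cv2.MORPH_CLOSE,np.ones((3,3)))
    c=max(cv2.findContours(k,cv2.RETR_EXTERNAL,cv2.CHAIN_APPROX_NONE)[0],key=cv2.contourArea)
    (u,v),(a,b),_=cv2.fitEllipse(c);print(name,(round(u,1),round(v,1)),'ax',round(a),round(b),plane(g,(u,v),z))
print(proj(f,(620,-21,18)),proj(s,(620,-21,14)))
blob(f,(8,110,30),(17,255,255),(270,125,312,170),'cork top',18)
blob(s,(6,95,30),(17,255,255),(325,220,390,285),'cork sc',14)
```

```text
t 23.5 p [391.4 318.1 108.8] rpy [ 1.799e+02 -1.000e-01  9.260e+01] gap 88.1 grip 0.0 F [ 0.2 -0.3 -0.4]
turn [ 0.01 -0.02  0.02] then shift [ 0.36 -0.24  3.35]
[291.2 148.9] [355.7 262.7]
cork top (290.7, 149.2) ax 25 26 [619.1 -19.6  18. ]
cork sc (356.6, 264.3) ax 28 33 [623.2 -24.2  14. ]
```

Request:
{"api": "arm_command", "payload": {"increments": [[[0,0,0],[0.35,-0.25,0],100],[[0,0,0],[0,0,0.7],100],[[0,0,0],[0,0,0.9],100],[[0,0,0],[0,0,0.9],100],[[0,0,0],[0,0,0.7],100],[[0,0,0],[0,0,0.25],100],[[0,0,0],[0,0,0],0],[[0,0,0],[0,0,0],0],[[0,0,0],[0,0,0],0],[[0,0,0],[0,0,0],0]], "squeeze": 20}}

```text
time_s: 24.85
eef_pos: [385.1, 324.8, 21.7]
orientation: [180.0, -0.0, 92.4]
ft_force: [-0.6, -0.8, 4.3]
finger_gap: 59.8
grip_force: 20.0
```

Request:
{"api": "arm_command", "payload": {"increments": [[[0,0,0],[0,0,0],0],[[0,0,0],[0,0,0],0]]}}

```text
time_s: 25.1
eef_pos: [385.1, 324.8, 21.7]
orientation: [180.0, -0.0, 92.4]
ft_force: [-1.6, -0.4, 7.4]
finger_gap: 59.7
grip_force: 20.0
```

Request:
{"api": "arm_command", "payload": {"increments": [[[0,0,0],[0,0,-0.4],0],[[0,0,0],[0,0,-0.8],0],[[0,0,0],[0,0,-1],0],[[0,0,0],[0,0,-1],0],[[0,0,0],[0,0,-0.8],0],[[0,0,0],[0,0,0],0]]}}

```text
time_s: 25.85
eef_pos: [385.6, 325.0, 122.5]
orientation: [179.9, -0.1, 92.4]
ft_force: [0.4, 0.3, -2.4]
finger_gap: 59.8
grip_force: 20.0
```

```bash
python3 -c "
from h import *
go(621,-22,70,92.4)"
```

```text
t 25.85 p [385.6 325.  122.5] rpy [ 1.799e+02 -1.000e-01  9.240e+01] gap 59.8 grip 20.0 F [ 0.4  0.3 -2.4]
turn [ 0.02 -0.01 -0.  ] then shift [-14.26   8.83   2.1 ]
```

Request:
{"api": "arm_command", "payload": {"increments": [[[0,0,0],[-0.5,0.2,0],0],[[0,0,0],[-0.9,0.4,0],0],[[0,0,0],[-0.95,0.5,0],0],[[0,0,0],[-0.95,0.5,0],0],[[0,0,0],[-0.95,0.6,0],0],[[0,0,0],[-0.95,0.7,0],0],[[0,0,0],[-0.95,0.7,0],0],[[0,0,0],[-0.95,0.7,0],0],[[0,0,0],[-0.95,0.7,0],0],[[0,0,0],[-0.95,0.7,0],0]]}}

```text
time_s: 27.1
eef_pos: [536.3, 103.4, 119.8]
orientation: [-179.9, 0.1, 92.4]
ft_force: [-0.3, 0.0, -1.9]
finger_gap: 59.7
grip_force: 20.0
```

Request:
{"api": "arm_command", "payload": {"increments": [[[0,0,0],[-0.95,0.7,0],0],[[0,0,0],[-0.95,0.7,0],0],[[0,0,0],[-0.95,0.6,0.2],0],[[0,0,0],[-0.95,0.5,0.4],0],[[0,0,0],[-0.8,0.4,0.5],0],[[0,0,0],[-0.5,0,0.5],0],[[0,0,0],[0,0,0.3],0],[[0,0,0],[0,0,0],0]]}}

```text
time_s: 28.1
eef_pos: [613.4, -17.4, 73.0]
orientation: [-179.9, -0.1, 92.5]
ft_force: [-0.8, 0.3, -1.6]
finger_gap: 59.5
grip_force: 20.0
```

```bash
python3 -c "
from h import *
go(621,-22.5,43,92.4)"
```

```text
t 28.1 p [613.4 -17.4  73. ] rpy [-1.799e+02 -1.000e-01  9.250e+01] gap 59.5 grip 20.0 F [-0.8  0.3 -1.6]
turn [-0.01 -0.01  0.01] then shift [-0.22  0.3   1.2 ]
```

Request:
{"api": "arm_command", "payload": {"increments": [[[0,0,0],[-0.2,0.28,0],0],[[0,0,0],[0,0,0.4],0],[[0,0,0],[0,0,0.4],0],[[0,0,0],[0,0,0.3],0],[[0,0,0],[0,0,0],0],[[0,0,0],[0,0,0],0]]}}

```text
time_s: 28.85
eef_pos: [621.7, -23.2, 46.3]
orientation: [180.0, -0.0, 92.4]
ft_force: [0.0, -0.4, -0.6]
finger_gap: 59.8
grip_force: 20.0
```

Run:
```python
from h import *
go(621,-22.5,42,92.4)
s=grab('scene')
g=lambda q,x0,y0,w,h,k: cv2.resize(cv2.cvtColor(q['pixels'][y0:y0+h,x0:x0+w],cv2.COLOR_RGB2BGR),None,fx=k,fy=k,interpolation=cv2.INTER_CUBIC)
cv2.imwrite('pics/c7.png',g(s,310,200,90,90,6))
```

```text
t 28.85 p [621.7 -23.2  46.3] rpy [180.   -0.   92.4] gap 59.8 grip 20.0 F [ 0.  -0.4 -0.6]
turn [ 0. -0.  0.] then shift [ 0.03 -0.03  0.17]
```

View pics/c7.png

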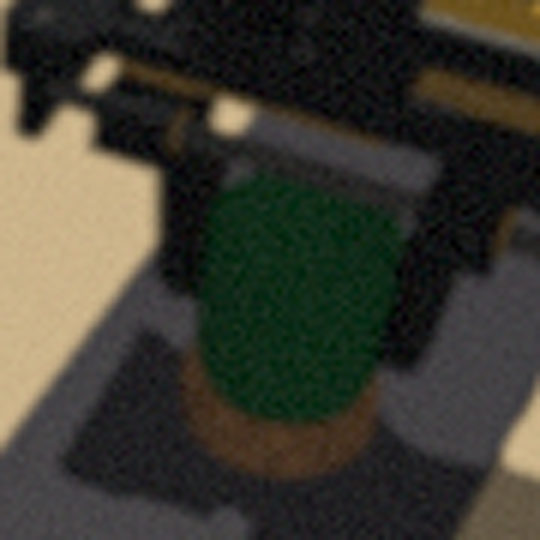

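The pot hovers above the cork, with its foot's lowest edge at crop (285,420) and the cork's at (281,478). The script below compares this with the projected circles.

Run:
```python
from h import *
s=grab('scene')
def low(cx,cy,r,z):
    q=np.array([proj(s,(cx+r*np.cos(a),cy+r*np.sin(a),z)) for a in np.radians(range(0,360,4))])
    q=(q-[310,200])*6; return 'low',q[q[:,1].argmax()].round(),'u range',q[:,0].min().round(),q[:,0].max().round()
print('cork expected',low(621,-21,32,2),low(621,-21,32,20))
print('pot expected',low(621.7,-23.2,27,24.6),low(621.7,-21.7,27,24.6),low(621.7,-19.7,27,24.6))
m=cv2.inRange(cv2.cvtColor(s['pixels'],cv2.COLOR_RGB2HSV),(45,60,5),(95,255,255));k=m*0;k[225:275,335:382]=m[225:275,335:382]
y,x=np.nonzero(k);print('pot seen low',(y.max()+1-200)*6,'u',(x.min()-310)*6,(x.max()+1-310)*6, 'mid u of lowest rows',(x[y>=y.max()-1].mean()+.5-310)*6)
m=cv2.inRange(cv2.cvtColor(s['pixels'],cv2.COLOR_RGB2HSV),(4,95,20),(17,255,255));k=m*0;k[255:285,335:378]=m[255:285,335:378]
y,x=np.nonzero(k);print('cork seen low',(y.max()+1-200)*6,'u',(x.min()-310)*6,(x.max()+1-310)*6,'mid',(x[y>=y.max()-1].mean()+.5-310)*6)
```

```text
cork expected ('low', array([278., 476.]), 'u range', np.float64(175.0), np.float64(371.0)) ('low', array([292., 437.]), 'u range', np.float64(180.0), np.float64(379.0))
pot expected ('low', array([285., 421.]), 'u range', np.float64(196.0), np.float64(365.0)) ('low', array([287., 418.]), 'u range', np.float64(198.0), np.float64(366.0)) ('low', array([290., 413.]), 'u range', np.float64(200.0), np.float64(368.0))
pot seen low 426 u 168 432 mid u of lowest rows 294.27272727272737
cork seen low 480 u 180 378 mid 288.17647058823513
```

Request:
{"api": "arm_command", "payload": {"increments": [[[0,0,0],[0.03,0,0.1],0],[[0,0,0],[0,0,0.06],0],[[0,0,0],[0,0,0.02],0],[[0,0,0],[0,0,0],0]]}}

```text
time_s: 29.45
eef_pos: [621.5, -22.6, 41.8]
orientation: [-180.0, 0.0, 92.4]
ft_force: [-2.1, -0.1, 1.3]
finger_gap: 59.9
grip_force: 20.0
```

Request:
{"api": "arm_command", "payload": {"increments": [[[0,0,0],[0,0,0],100],[[0,0,0],[0,0,0],100],[[0,0,0],[0,0,0],100],[[0,0,0],[0,0,0],100],[[0,0,0],[0,0,-0.4],100],[[0,0,0],[0,0,-0.8],100],[[0,0,0],[0,0,-1],100],[[0,0,0],[0,0,-1],100],[[0,0,0],[0,0,-0.8],100]]}}

```text
time_s: 30.58
eef_pos: [622.2, -22.5, 144.2]
orientation: [179.9, 0.0, 92.4]
ft_force: [0.2, -0.3, -0.2]
finger_gap: 88.0
grip_force: 0.0
```

```bash
python3 -c "
from h import *
go(380.5,-206.5,110,92.4)"
```

```text
t 30.57 p [622.2 -22.5 144.2] rpy [179.9   0.   92.4] gap 88.0 grip 0.0 F [ 0.2 -0.3 -0.2]
turn [0.02 0.   0.  ] then shift [-6.95 -9.97  1.37]
```

Request:
{"api": "arm_command", "payload": {"increments": [[[0,0,0],[-0.4,-0.6,0],100],[[0,0,0],[-0.7,-1,0],100],[[0,0,0],[-0.7,-1,0],100],[[0,0,0],[-0.7,-1,0],100],[[0,0,0],[-0.7,-1,0],100],[[0,0,0],[-0.7,-1,0],100],[[0,0,0],[-0.7,-1,0],100],[[0,0,0],[-0.7,-1,0],100],[[0,0,0],[-0.7,-1,0.3],100],[[0,0,0],[-0.7,-1,0.4],100]]}}

```text
time_s: 31.82
eef_pos: [388.5, -200.9, 125.0]
orientation: [179.9, 0.1, 92.4]
ft_force: [-0.6, 0.3, -0.1]
finger_gap: 88.2
grip_force: 0.0
```

Request:
{"api": "arm_command", "payload": {"increments": [[[0,0,0],[-0.25,-0.37,0.5],100],[[0,0,0],[0,0,0],100]]}}

```text
time_s: 32.08
eef_pos: [379.5, -206.5, 111.3]
orientation: [-179.9, -0.0, 92.4]
ft_force: [0.7, 0.8, -0.1]
finger_gap: 88.3
grip_force: 0.0
```

```bash
python3 -c "
from h import *
go(380.5,-206.5,3,92.4)"
```

```text
t 32.08 p [ 379.5 -206.5  111.3] rpy [-179.9   -0.    92.4] gap 88.3 grip 0.0 F [ 0.7  0.8 -0.1]
turn [-0.01 -0.   -0.01] then shift [-0.    0.04  4.33]
```

Request:
{"api": "arm_command", "payload": {"increments": [[[0,0,0],[0,0.03,0.8],100],[[0,0,0],[0,0,1],100],[[0,0,0],[0,0,1],100],[[0,0,0],[0,0,0.9],100],[[0,0,0],[0,0,0.4],100],[[0,0,0],[0,0,0.15],100],[[0,0,0],[0,0,0],0],[[0,0,0],[0,0,0],0],[[0,0,0],[0,0,0],0],[[0,0,0],[0,0,0],0]]}}

```text
time_s: 33.33
eef_pos: [380.6, -206.8, 5.8]
orientation: [180.0, 0.0, 92.4]
ft_force: [-0.3, -0.1, 3.1]
finger_gap: 54.8
grip_force: 20.0
```

Request:
{"api": "arm_command", "payload": {"increments": [[[0,0,0],[0,0,0],0],[[0,0,0],[0,0,0],0]]}}

```text
time_s: 33.58
eef_pos: [380.5, -206.8, 5.8]
orientation: [180.0, 0.0, 92.4]
ft_force: [-1.6, -0.6, 5.5]
finger_gap: 54.3
grip_force: 20.0
```

Request:
{"api": "arm_command", "payload": {"increments": [[[0,0,0],[0,0,-0.4],0],[[0,0,0],[0,0,-0.8],0],[[0,0,0],[0,0,-1],0],[[0,0,0],[0,0,-1],0],[[0,0,0],[0,0,-1],0],[[0,0,0],[0,0,-0.4],0],[[0,0,0],[0,0,0],0]]}}

```text
time_s: 34.45
eef_pos: [380.7, -206.9, 120.8]
orientation: [180.0, 0.0, 92.4]
ft_force: [0.2, 0.4, -0.9]
finger_gap: 54.1
grip_force: 20.0
```

Run:
```python
from h import *
go(622,69.5,110,92.4)
s=grab('scene')
p=ctrl.get_obs()['eef_pos'];print(proj(s,p+[0,0,10]))
u,v=proj(s,p+[0,0,10]).astype(int)
cv2.imwrite('pics/c8.png',cv2.resize(cv2.cvtColor(s['pixels'][max(v-50,0):v+50,max(u-50,0):u+50],cv2.COLOR_RGB2BGR),None,fx=5,fy=5,interpolation=cv2.INTER_CUBIC))
```

```text
t 34.45 p [ 380.7 -206.9  120.8] rpy [180.    0.   92.4] gap 54.1 grip 20.0 F [ 0.2  0.4 -0.9]
turn [ 0.01  0.01 -0.  ] then shift [10.64 10.11  0.43]
[190.1 230.7]
```

View pics/c8.png

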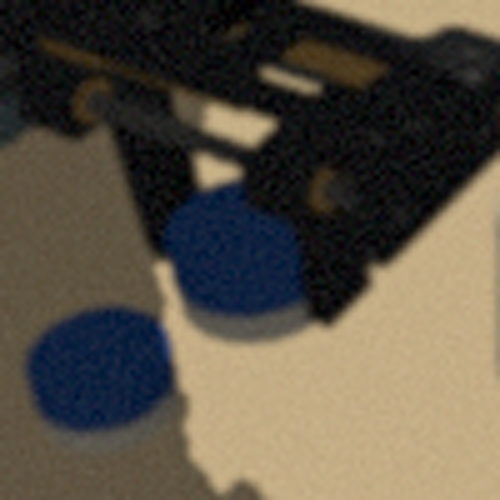

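The tin is held level and centred between the fingers, at crop (240,250). Carry on to the place left of the cork.

Request:
{"api": "arm_command", "payload": {"increments": [[[0,0,0],[0.6,0.6,0],0],[[0,0,0],[1,0.95,0],0],[[0,0,0],[1,0.95,0],0],[[0,0,0],[1,0.95,0],0],[[0,0,0],[1,0.95,0],0],[[0,0,0],[1,0.95,0],0],[[0,0,0],[1,0.95,0],0],[[0,0,0],[1,0.95,0],0],[[0,0,0],[1,0.95,0],0],[[0,0,0],[1,0.95,0],0]]}}

```text
time_s: 35.75
eef_pos: [598.9, 43.5, 118.7]
orientation: [-179.9, 0.0, 92.4]
ft_force: [0.5, -0.6, -1.1]
finger_gap: 54.4
grip_force: 20.0
```

Request:
{"api": "arm_command", "payload": {"increments": [[[0,0,0],[0.9,0.8,0],0],[[0,0,0],[0.1,0.1,0.3],0],[[0,0,0],[0,0,0.7],0],[[0,0,0],[0,0,0.9],0],[[0,0,0],[0,0,0.9],0],[[0,0,0],[0,0,0.5],0],[[0,0,0],[0,0,0],0]]}}

```text
time_s: 36.62
eef_pos: [619.6, 68.4, 36.7]
orientation: [-179.9, 0.0, 92.4]
ft_force: [0.0, 0.4, -0.6]
finger_gap: 54.5
grip_force: 20.0
```

```bash
python3 -c "
from h import *
go(622,69.5,8,92.4)"
```

```text
t 36.62 p [619.6  68.4  36.7] rpy [-179.9    0.    92.4] gap 54.5 grip 20.0 F [ 0.   0.4 -0.6]
turn [-0.02  0.   -0.  ] then shift [0.04 0.1  1.15]
```

Request:
{"api": "arm_command", "payload": {"increments": [[[0,0,0],[0.04,0.07,0.3],0],[[0,0,0],[0,0,0.4],0],[[0,0,0],[0,0,0.25],0],[[0,0,0],[0,0,0.15],0],[[0,0,0],[0,0,0],0],[[0,0,0],[0,0,0],0]]}}

```text
time_s: 37.38
eef_pos: [622.4, 69.8, 10.7]
orientation: [180.0, -0.0, 92.4]
ft_force: [-0.3, -0.5, -1.3]
finger_gap: 54.7
grip_force: 20.0
```

Request:
{"api": "arm_command", "payload": {"increments": [[[0,0,0],[0,0,0.08],0],[[0,0,0],[0,0,0.04],0],[[0,0,0],[0,0,0],0],[[0,0,0],[0,0,0],100],[[0,0,0],[0,0,0],100],[[0,0,0],[0,0,0],100],[[0,0,0],[0,0,0],100],[[0,0,0],[0,0,-0.4],100],[[0,0,0],[0,0,-1],100],[[0,0,0],[0,0,-1],100]]}}

```text
time_s: 38.62
eef_pos: [622.3, 69.8, 68.7]
orientation: [180.0, -0.0, 92.4]
ft_force: [-0.1, 0.4, -0.0]
finger_gap: 87.8
grip_force: 0.0
```

Request:
{"api": "arm_command", "payload": {"increments": [[[0,0,0],[0,-0.3,-1],100],[[0,0,0],[0,-0.6,-0.6],100]]}}

```text
time_s: 38.88
eef_pos: [600.7, 69.1, 109.6]
orientation: [179.8, -0.0, 92.4]
ft_force: [0.6, -0.2, 0.1]
finger_gap: 88.3
grip_force: 0.0
```

```bash
python3 -c "
from h import *
go(375,211,100,92.4)"
```

```text
t 38.88 p [600.7  69.1 109.6] rpy [179.8  -0.   92.4] gap 88.3 grip 0.0 F [ 0.6 -0.2  0.1]
turn [ 0.02 -0.   -0.  ] then shift [ 6.05 -8.78  0.38]
```

Request:
{"api": "arm_command", "payload": {"increments": [[[0,0,0],[0.5,-0.9,0],100],[[0,0,0],[0.6,-0.9,0],100],[[0,0,0],[0.7,-0.95,0],100],[[0,0,0],[0.7,-0.95,0],100],[[0,0,0],[0.7,-0.95,0],100],[[0,0,0],[0.7,-0.95,0],100],[[0,0,0],[0.7,-0.95,0],100],[[0,0,0],[0.7,-0.95,0],100],[[0,0,0],[0.7,-0.9,0.2],100],[[0,0,0],[0,0,0.2],100]]}}

```text
time_s: 40.12
eef_pos: [382.6, 211.1, 98.0]
orientation: [180.0, -0.0, 92.6]
ft_force: [0.4, -0.1, 0.0]
finger_gap: 88.3
grip_force: 0.0
```

```bash
python3 -c "
from h import *
go(375,211,4,92.4)
f=grab('top','t9.png')"
```

```text
t 40.12 p [382.6 211.1  98. ] rpy [180.   -0.   92.6] gap 88.3 grip 0.0 F [ 0.4 -0.1  0. ]
turn [ 0.01 -0.    0.03] then shift [ 0.01 -0.3   3.76]
```

View pics/t9.png

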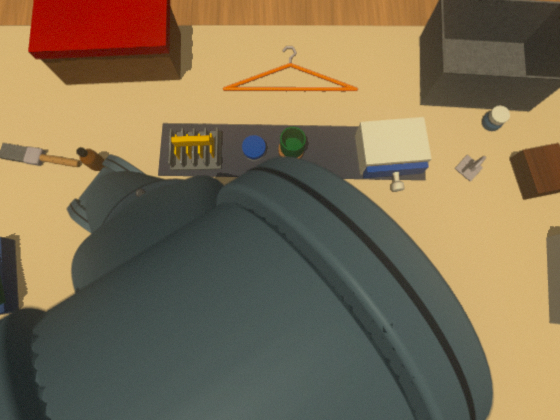

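The picture shows the divider in the rack at (193,148), the blue tin on the runner at (254,147) and the pot on the cork at (292,144). The chest at (393,147) is untouched. The red tin is next.

Request:
{"api": "arm_command", "payload": {"increments": [[[0,0,0],[0,-0.25,0.3],100],[[0,0,0],[0,0,0.8],100],[[0,0,0],[0,0,0.9],100],[[0,0,0],[0,0,0.9],100],[[0,0,0],[0,0,0.5],100],[[0,0,0],[0,0,0.25],100],[[0,0,0],[0,0,0],0],[[0,0,0],[0,0,0],0],[[0,0,0],[0,0,0],0],[[0,0,0],[0,0,0],0]]}}

```text
time_s: 41.42
eef_pos: [377.2, 209.6, 6.5]
orientation: [-180.0, 0.0, 92.4]
ft_force: [-1.2, -0.3, 4.7]
finger_gap: 54.7
grip_force: 20.0
```

Request:
{"api": "arm_command", "payload": {"increments": [[[0,0,0],[0,0,0],0],[[0,0,0],[0,0,0],0]]}}

```text
time_s: 41.68
eef_pos: [377.2, 209.6, 6.5]
orientation: [-180.0, 0.0, 92.4]
ft_force: [-1.6, -1.2, 5.9]
finger_gap: 54.4
grip_force: 20.0
```

Request:
{"api": "arm_command", "payload": {"increments": [[[0,0,0],[0,0,-0.4],0],[[0,0,0],[0,0,-0.8],0],[[0,0,0],[0,0,-1],0],[[0,0,0],[0,0,-1],0],[[0,0,0],[0,0,-1],0],[[0,0,0],[0,0,-1],0],[[0,0,0],[0,0,-1],0],[[0,0,0],[0,0,-0.4],0],[[0,0,0],[0,0,0],0]]}}

```text
time_s: 42.8
eef_pos: [377.7, 209.6, 171.5]
orientation: [179.9, -0.0, 92.4]
ft_force: [0.7, 0.2, -1.1]
finger_gap: 54.1
grip_force: 20.0
```

```bash
python3 -c "
from h import *
go(610.5,-261.5,150,92.4)"
```

```text
t 42.8 p [377.7 209.6 171.5] rpy [179.9  -0.   92.4] gap 54.1 grip 20.0 F [ 0.7  0.2 -1.1]
turn [ 0.01 -0.   -0.  ] then shift [-19.22   8.52   0.86]
```

Request:
{"api": "arm_command", "payload": {"increments": [[[0,0,0],[-0.6,0.3,0],0],[[0,0,0],[-1,0.4,0],0],[[0,0,0],[-1,0.4,0],0],[[0,0,0],[-1,0.4,0],0],[[0,0,0],[-1,0.4,0],0],[[0,0,0],[-1,0.4,0],0],[[0,0,0],[-1,0.4,0],0],[[0,0,0],[-1,0.4,0],0],[[0,0,0],[-1,0.4,0],0],[[0,0,0],[-1,0.4,0],0]]}}

```text
time_s: 44.05
eef_pos: [484.4, -26.9, 170.0]
orientation: [-179.9, -0.0, 92.4]
ft_force: [-0.6, 1.2, -1.4]
finger_gap: 54.1
grip_force: 20.0
```

Request:
{"api": "arm_command", "payload": {"increments": [[[0,0,0],[-1,0.4,0],0],[[0,0,0],[-1,0.4,0],0],[[0,0,0],[-1,0.4,0],0],[[0,0,0],[-1,0.5,0],0],[[0,0,0],[-1,0.5,0],0],[[0,0,0],[-1,0.5,0],0],[[0,0,0],[-1,0.5,0],0],[[0,0,0],[-1,0.5,0],0],[[0,0,0],[-1,0.5,0],0],[[0,0,0],[-0.6,0.5,0],0]]}}

```text
time_s: 45.3
eef_pos: [611.6, -262.5, 169.1]
orientation: [-179.8, -0.0, 92.3]
ft_force: [0.4, 0.2, -1.7]
finger_gap: 54.2
grip_force: 20.0
```

Request:
{"api": "arm_command", "payload": {"increments": [[[0,0,0],[0,0,0.5],0],[[0,0,0],[0,0,0.5],0],[[0,0,0],[0,0,0],0]]}}

```text
time_s: 45.68
eef_pos: [610.6, -259.5, 144.0]
orientation: [-179.8, -0.1, 92.5]
ft_force: [-0.4, 0.6, -1.1]
finger_gap: 54.2
grip_force: 20.0
```

Run:
```python
from h import *
go(610.5,-261.5,84,92.4)
s=grab('scene')
g=lambda q,x0,y0,w,h,k: cv2.resize(cv2.cvtColor(q['pixels'][y0:y0+h,x0:x0+w],cv2.COLOR_RGB2BGR),None,fx=k,fy=k,interpolation=cv2.INTER_CUBIC)
# chest top corners seen in c3 panel d: pixel=225+(X-360)/3, 280+(Y-280)/3
D=lambda X,Y:(225+(X-360)/3,280+(Y-280)/3)
for p in((545,308),(718,365),(405,525)): print(plane(s,D(*p),77))
cv2.imwrite('pics/c10.png',g(s,225,260,140,150,4))
```

```text
t 45.67 p [ 610.6 -259.5  144. ] rpy [-1.798e+02 -1.000e-01  9.250e+01] gap 54.2 grip 20.0 F [-0.4  0.6 -1.1]
turn [-0.03 -0.02  0.01] then shift [-0.08 -0.01  2.4 ]
[ 564.6 -195.1   77. ]
[ 661.  -182.8   77. ]
[ 574.8 -340.    77. ]
```

View pics/c10.png

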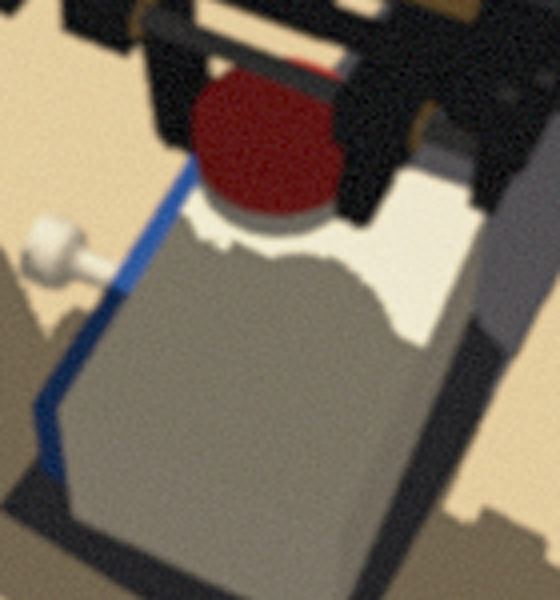

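The red tin hangs level above the chest's top. Its white top spans x ≈ 567–668 with the blue front ahead of it, so I aim for (612,-261.5).

Request:
{"api": "arm_command", "payload": {"increments": [[[0,0,0],[-0.08,0.07,0.4],0],[[0,0,0],[0,0,0.7],0],[[0,0,0],[0,0,0.6],0],[[0,0,0],[0,0,0.35],0],[[0,0,0],[0,0,0.2],0],[[0,0,0],[0,0,0],0],[[0,0,0],[0,0,0],0]]}}

```text
time_s: 46.6
eef_pos: [614.5, -263.0, 90.5]
orientation: [180.0, 0.0, 92.4]
ft_force: [-0.7, 0.3, -1.4]
finger_gap: 54.4
grip_force: 20.0
```

Request:
{"api": "arm_command", "payload": {"increments": [[[0,0,0],[0.04,-0.06,0.14],0],[[0,0,0],[0,0,0.08],0],[[0,0,0],[0,0,0.04],0],[[0,0,0],[0,0,0],0]]}}

```text
time_s: 47.1
eef_pos: [612.4, -261.9, 83.6]
orientation: [-180.0, -0.0, 92.4]
ft_force: [-1.1, 1.6, 1.6]
finger_gap: 54.6
grip_force: 20.0
```

Contact at the expected height. Release, lift and back away towards the robot's right, clear of everything.

Request:
{"api": "arm_command", "payload": {"increments": [[[0,0,0],[0,0,0],100],[[0,0,0],[0,0,0],100],[[0,0,0],[0,0,0],100],[[0,0,0],[0,0,0],100],[[0,0,0],[0,0,-0.4],100],[[0,0,0],[0,0,-1],100],[[0,0,0],[0,0,-1],100],[[0,0,0],[0,0,-1],100],[[0,0,0],[0,0,-1],100]]}}

```text
time_s: 48.22
eef_pos: [612.7, -261.9, 195.1]
orientation: [180.0, 0.0, 92.4]
ft_force: [-0.4, 0.3, -0.0]
finger_gap: 88.3
grip_force: 0.0
```

Request:
{"api": "arm_command", "payload": {"increments": [[[0,0,0],[-0.8,-0.8,0],100],[[0,0,0],[-1,-1,0],100],[[0,0,0],[-1,-1,0],100],[[0,0,0],[-1,-1,0],100],[[0,0,0],[-1,-1,0],100],[[0,0,0],[-1,-1,0],100],[[0,0,0],[-1,-1,0],100],[[0,0,0],[-1,-1,0],100],[[0,0,0],[-0.6,-0.6,0],100],[[0,0,0],[0,0,0],100]]}}

```text
time_s: 49.48
eef_pos: [410.5, -481.7, 193.7]
orientation: [-180.0, 0.0, 92.2]
ft_force: [-0.2, -0.1, -0.3]
finger_gap: 88.1
grip_force: 0.0
```

Run:
```python
from h import *
go(400,-450,180,92.4)
f=grab('top');s=grab('scene')
g=lambda q,x0,y0,w,h,k: cv2.resize(cv2.cvtColor(q['pixels'][y0:y0+h,x0:x0+w],cv2.COLOR_RGB2BGR),None,fx=k,fy=k,interpolation=cv2.INTER_CUBIC)
cv2.imwrite('pics/c11.png',np.vstack([g(f,155,105,280,100,2.8)[:,:784],cv2.copyMakeBorder(g(s,220,160,220,220,1.4),0,0,0,784-308,0)]))
def blob(g,lo,hi,roi,name,z):
    x0,y0,x1,y1=roi;m=cv2.inRange(cv2.cvtColor(g['pixels'],cv2.COLOR_RGB2HSV),lo,hi)
    k=np.zeros_like(m);k[y0:y1,x0:x1]=m[y0:y1,x0:x1];k=cv2.morphologyEx(k,cv2.MORPH_CLOSE,np.ones((3,3)))
    c=max(cv2.findContours(k,cv2.RETR_EXTERNAL,cv2.CHAIN_APPROX_NONE)[0],key=cv2.contourArea,default=None)
    if c is None: print(name,'none');return
    (u,v),(a,b),_=cv2.fitEllipse(c);print(name,(round(u,1),round(v,1)),'ax',round(a),round(b),plane(g,(u,v),z))
blob(f,(105,100,40),(125,255,255),(235,125,275,170),'blue',29)
blob(f,(35,50,5),(100,255,255),(270,120,312,170),'pot',70)
blob(f,(0,150,40),(9,255,255),(360,105,430,180),'red',104)
```

```text
t 49.48 p [ 410.5 -481.7  193.7] rpy [-180.     0.    92.2] gap 88.1 grip 0.0 F [-0.2 -0.1 -0.3]
turn [-0.    0.   -0.02] then shift [ 1.28 -0.37  0.55]
blue (253.3, 146.3) ax 22 23 [621.9  71.5  29. ]
pot (292.3, 140.9) ax 25 31 [618.8 -22.5  70. ]
red (396.5, 138.9) ax 24 25 [ 610.1 -254.7  104. ]
```

View pics/c11.png

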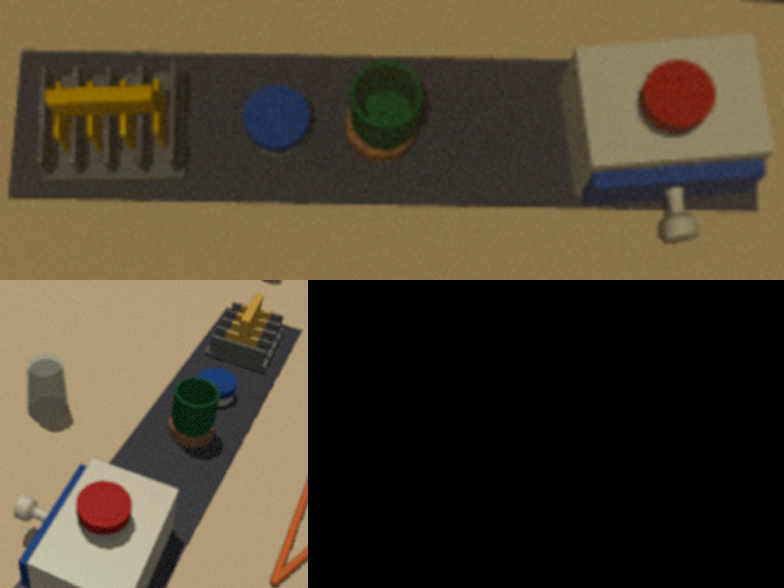

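The final picture shows everything in place:
- The divider's fins are in the four gaps.
- The blue tin is at (621.9, 71.5), about 3 cm left of the cork. The pot stands upright on the middle of the cork.
- The red tin is on the chest top within a few mm of its middle.
- The glass is still standing, and the robot is clear of everything.

Handing in.

```bash
python3 -c "
from cell import ctrl
print(ctrl.sign_off())"
```

```text
the job is handed in; nothing more can be done
None
```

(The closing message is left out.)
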